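# Set up the mooncake mould in its nest

### The arm

A 7-joint arm with a two-finger parallel gripper is mounted at the origin on the work surface. World frame = base frame: x ahead of the robot, y to its left, z up, the work surface at z = 0. Lengths are in m, angles in degrees, forces in N, time in s.
With the tool pointing down it reaches from about 0.4 to 0.925 m from the base axis. Payload 5.6 kg.
Tool frame: the origin (TCP) lies midway between the tips of the shut fingers; the grasp point (between the pads) lies 19 mm behind it (manip.grip_depth is the distance from the TCP to the grasp point, in m); z points along the fingers, y is the line along which they close (so a half turn about z gives the same grasp; the last joint's range is limited). The gripper opens to 85 mm and grips with 20 to 120 N. Pads are 22 mm wide; open, the fingers measure 114 mm over their backs; the gripper's body (76 mm by 85 mm) begins 54 mm behind the grasp point. The pads swing forward as they close: fully open they stand 13 mm farther back than shut.
Start: joints at [-77.578, 26.786, -0.665, 91.828, 0.344, 61.387, -3.226], TCP at [0.167, 0.628, 0.231] pointing down, gripper open.
Joint ranges: [-144.91, 144.91], [-17.63, 115.5], [-89.93, 88.59], [15.96, 139.68], [-74.01, 254.01], [8.47, 105.57], [-167.45, 167.45]. Speed limits (degrees/s): [147.25, 147.25, 180, 180, 180, 180, 180].

### API

Orientations are given as [roll, pitch, yaw] about the fixed x, y, z axes, in that order (R = Rz(yaw) Ry(pitch) Rx(roll)).
In Python, from bench import manip, get_state, read_camera, camera_info, order gives the robot as it stands. Calls block until the motion is done:
- manip.reach(position, orientation): joint-space move of the TCP to a pose.
- manip.movel(position, rot=None, feed=0.15): straight line of the TCP; rot=None keeps the orientation; feed is the mean speed in m/s.
- manip.set_joints(angles): joint-space move.
- manip.ungrasp() and manip.grasp(): open the fingers fully, or close them until they stop; the grip force is fixed at half the most.
- manip.pause(seconds).
- manip.solve_ik(position, orientation): joint angles nearest the present ones, or None.
- get_state(): the state.
- read_camera(name): name is "scene" or "top" or "wrist"; returns (picture, depth): 384x512x3 uint8, red, green, blue; 384x512 float32, m along the optical axis (not along the pixel's ray), 0 where there is no reading.
- camera_info(name): a dict with "vertical_fov" (degrees; the focal length in pixels is half the picture's height over the tangent of half this angle, whatever the lens; pixels are square), "cx", "cy" (the principal point, pixels), "R" (3x3) and "t" (3): a world point X has camera coordinates R X + t. Camera axes: x right, y down, z forward; pixel columns grow to the right and rows downward; lengths in m; the calibration is good to about 2 mm. A picture is of the moment at which its call begins: read the wrist's pose just before it. camera_info takes no time and is no camera call; for the wrist camera it gives the pose at the moment of the call.
A pose or a line that the arm cannot do raises manip.MotionError and nothing moves.
- order.finish_job(): hands the job in; it is judged then, once.
The state is a dict: "time_s": time; "joint_positions": joint angles; "qd": joint speeds; "joint_efforts": joint torques, N m; "tcp_pos": TCP position; "orientation": TCP orientation; "ft_force": force on the tool from outside, world axes, zero at the start; "torque": the same for the moment, N m; "finger_gap": finger opening in m; "gripper_force": force on a finger pad.
Only numpy, scipy, OpenCV 4.12 (cv2) and the standard library are available. Lean on these libraries where they do the work, as an engineer would, in place of code of your own. Each camera call takes 0.05 s, during which the arm holds its last target. There are 200 camera calls.

### The job

Set up the mooncake mould in the blue nest: slide the white mould block along the nest's plate, without lifting it, between the rails until it is fully home against the end stop. Then lower the yellow spacer frame over the block's two pins until it lies flush on the block, and lower the aluminium pattern plate over the same pins, red grip up, until it lies flush on the spacer. Lower the parts rather than dropping them, and leave everything else on the table where it is.

Things in the scene. Friction and masses are not known exactly. Their poses are not given: they have to be found in the camera images.
- nest: fixed nest: dark steel plate 355 x 140 x 12 mm (x -273 to +82 mm) with blue rails. Origin: on the table, under the centre of a block that is home; x = slide-in direction, z up. A home block is centred at x = y = 0, underside at z = 12 mm. Pocket 60 mm wide between rails 12 mm thick at x = -62..-38 and +38..+62 mm on both sides, tops at z = 68 mm; the 76 mm gaps between them are for fingers
- nest_stop (a point): point on the inner face of the nest's blue end stop, 62 mm along +x from the nest's origin, on the centre line at plate height (z = 12 mm); the stop is 60 mm wide, its top at z = 57 mm
- nest_mouth (a point): centre of the nest's open mouth, at plate height, 92 mm along -x from the nest's origin: here the two flared blue guides (tops at z = 42 mm) begin about 100 mm apart; they narrow to 60 mm at x = -62 mm
- mould: white mould block, 120 (x) x 56 (y) x 34 (z) mm, 0.36 kg, round cavity in its top, two steel pins at x = -46 and +46 mm, y = 0: diameter 12 mm, tapered tops, rising 28 mm above the block's top. Origin: centre of its underside, z up. It starts on the nest's plate in front of the mouth, roughly in line with the nest
- spacer: yellow spacer frame, 116 (x) x 52 (y) x 12 (z) mm, 0.1 kg, 41 mm round window, 15 mm through holes at x = -46 and +46 mm, y = 0; two upturned ears 44 mm long at the middle of its long sides, tops 22 mm above the underside, 66 mm over their outsides. Origin: centre of its underside, z up; turned half round it fits as well. Lies flat on the table
- topplate: aluminium pattern plate, 116 (x) x 48 (y) x 10 (z) mm, 0.2 kg, 15 mm through holes at x = -46 and +46 mm, y = 0; red grip bar on its top centre, 56 mm along x, 16 mm wide, 36 mm high (top 46 mm above the underside). Origin: centre of its underside, z up; turned half round it fits as well. Lies flat on the table, grip up
- cake1: a round golden mooncake, 58 mm across, 30 mm high, origin under its centre; a bystander
- cake2: a round brown mooncake, 58 mm across, 30 mm high, origin under its centre; a bystander
- cake3: a round golden mooncake, 58 mm across, 30 mm high, origin under its centre; a bystander
- bowl: stainless steel bowl, 160 mm across, 60 mm high, origin under its centre; a bystander
- brush: pastry brush with a wooden handle and dark bristles, 200 mm long, lying along its x axis; a bystander
- jar: amber glass jar with a white cap, 80 mm across, 120 mm high, origin under its centre; a bystander
Mind the look-alikes: they are no part of the job. What is meant by the spacer is not purple, and is the smaller of those in its own colour.

How it is judged:
By the outcome, as a careful person would: the job done as asked, in the order asked, and still so for the second after the job is handed in, with the robot touching nothing.
It also fails if it takes over 67 s, if anything falls off the work surface, if the arm or the gripper's body presses on something with over 40 N, if the wrist force passes 120 N, or if a joint passes its speed limit or range.

## Working session

There is one attempt and no reset: what is moved stays moved. The work goes in short steps, each a Python script; the robot and the scene stay as the last script left them, time stands still between calls to the robot, and variables do not carry over. Pictures are saved under pics/ and viewed, at most 10 in all, crops included, and the job is handed in when it is done.

```bash
mkdir -p pics
cat > h.py <<'E'
import numpy as np, cv2
from bench import manip, get_state, read_camera, camera_info, order
def cloud(name):
    ci=camera_info(name); im,d=read_camera(name)
    R=np.array(ci["R"]);t=np.array(ci["t"]); f=im.shape[0]/2/np.tan(np.radians(ci["vertical_fov"]/2))
    v,u=np.mgrid[:im.shape[0],:im.shape[1]]
    P=np.stack([(u-ci["cx"])/f*d,(v-ci["cy"])/f*d,d],-1)
    W=(P-t)@R
    W[d==0]=np.nan
    return im,W
E
python3 - <<'E'
from h import *
for n in("top","scene"):
    im,W=cloud(n); cv2.imwrite(f"pics/{n}.png",cv2.resize(im[...,::-1],None,fx=1.5,fy=1.5)); np.savez(n+".npz",im=im,W=W)
    ci=camera_info(n);print(n,-np.array(ci["R"]).T@ci["t"],ci["vertical_fov"])
print(get_state()["time_s"],manip.grip_depth,get_state()["orientation"])
E
```

```text
top [ 0.38179512 -0.00936756  1.234852  ] 55.41286012625269
scene [0.89608911 0.52826985 1.02283227] 54.45021407260459
0.1 0.0187 [-1.79907712e+02  7.00527908e-03  1.65107237e+02]
```

View pics/top.png

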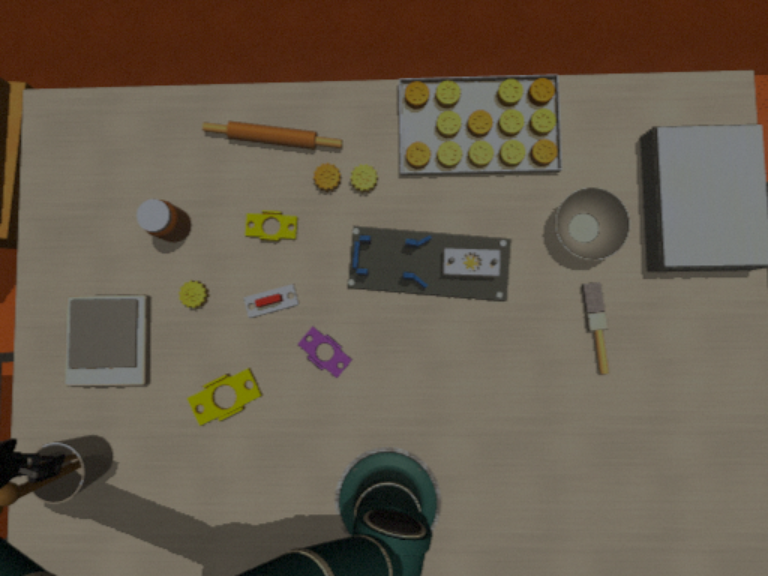

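View pics/scene.png

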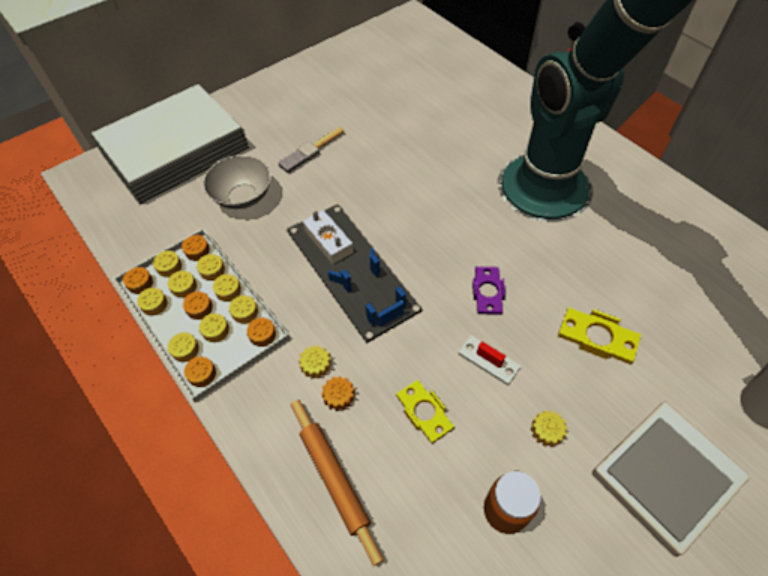

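Yellow frames in the top view are at (271,226), about 52 px long, and at (225,397), about 75 px long. The purple one is at (325,352). The small yellow one at (271,226) fits the description. The topplate is at (271,300), the mould at (471,263), and the nest's stop at (357,253).

Run:
```python
from h import *
d=np.load("top.npz");im=d["im"];W=d["W"]
c=cv2.resize(im[120:290,110:350,::-1],None,fx=3.3,fy=3.3,interpolation=cv2.INTER_CUBIC);cv2.imwrite("pics/crop.png",c)
hsv=cv2.cvtColor(im,cv2.COLOR_RGB2HSV).astype(int);H,S,V=hsv[...,0],hsv[...,1],hsv[...,2]
def rep(n,m,box):
    u0,v0,u1,v1=[int(x/1.5) for x in box]; k=np.zeros_like(m);k[v0:v1,u0:u1]=m[v0:v1,u0:u1]
    P=W[k];P=P[~np.isnan(P[:,0])];r=cv2.minAreaRect((P[:,:2]*1000).astype(np.float32))
    print(n,len(P),"mean",P.mean(0).round(4),"z5,50,95",np.percentile(P[:,2],[5,50,95]).round(4),"rect",np.round(r[0],1),np.round(r[1],1),round(r[2],1))
Y=(H>22)&(H<35)&(S>150)
rep("spacer",Y,(235,200,310,255)); rep("big",Y,(180,355,275,435))
rep("plate",(S<70)&(V>120)&(W[...,2]>0.004)|((H<8)|(H>172))&(S>150)&(W[...,2]>.02),(235,275,310,325))
rep("grip",((H<8)|(H>172))&(S>150),(235,275,310,325))
rep("mould",(W[...,2]>0.036)&(W[...,2]<.055),(430,235,510,290))
rep("nest",(W[...,2]>0.006)&(W[...,2]<.075),(335,215,525,310))
rep("blue",(H>95)&(H<125)&(S>120),(335,215,525,310))
ci=camera_info("wrist");s=get_state();print(ci["vertical_fov"],s["tcp_pos"],-np.array(ci["R"]).T@ci["t"],np.round(ci["R"],3))
```

```text
spacer 424 mean [0.6132 0.2542 0.0126] z5,50,95 [0.006  0.0124 0.022 ] rect [613.1 254.6] [114.5  64.3] 85.4
big 796 mean [0.2318 0.3579 0.0163] z5,50,95 [0.0087 0.0162 0.0281] rect [232.1 358.3] [ 85.8 150.4] 25.8
plate 388 mean [0.4477 0.2563 0.0164] z5,50,95 [0.0044 0.0106 0.0478] rect [448.2 253.9] [164.2 108.8] 89.5
grip 77 mean [0.4423 0.2529 0.0444] z5,50,95 [0.0305 0.046  0.05  ] rect [442.8 254.2] [13.2 50.7] 13.7
mould 532 mean [ 0.5194 -0.1894  0.0459] z5,50,95 [0.0415 0.0461 0.0503] rect [ 522.8 -171.8] [162.9  74.3] 76.4
nest 4400 mean [ 0.5213 -0.1     0.02  ] z5,50,95 [0.0087 0.0134 0.0515] rect [ 527.7 -104. ] [412.7 208.6] 88.6
blue 185 mean [ 0.5298 -0.0121  0.0569] z5,50,95 [0.0377 0.0591 0.0708] rect [527.6 -16.3] [163.1 112.3] 86.1
63.33572316688911 [0.16692975 0.62768476 0.23042647] [0.09776919 0.64699737 0.37250456] [[ 0.258  0.966 -0.001]
 [ 0.927 -0.248  0.281]
 [ 0.271 -0.073 -0.96 ]]
```

View pics/crop.png

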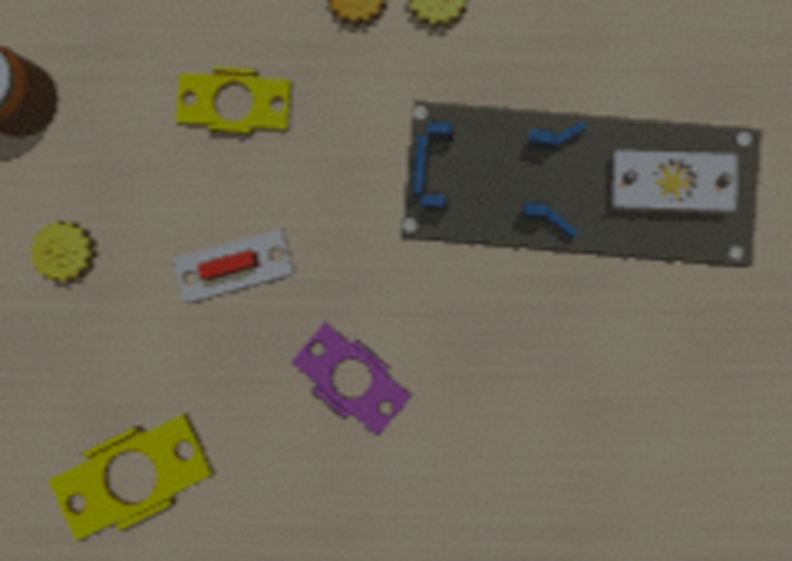

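The crop confirms the spacer: the small yellow frame measures about 114 x 64 mm, at (0.613, 0.254). Next I look closer with the wrist camera.

Run:
```python
from h import *
import time
def look(p,yaw,n):
    manip.reach(p,[180,0,yaw]); im,W=cloud("wrist"); np.savez(n+".npz",im=im,W=W)
    cv2.imwrite(f"pics/{n}.png",cv2.resize(im[...,::-1],None,fx=1.5,fy=1.5)); s=get_state();print(n,s["time_s"],s["tcp_pos"],np.round(s["joint_positions"],1))
look([.53,.30,.28],85.4,"w1")
look([.525,-.057,.28],85.4,"w2")
```

```text
w1 1.9417 [0.52896826 0.30183364 0.27964438] [-52.2  21.   25.3  96.2  -9.7  65.  -28.7]
w2 3.3333 [ 0.52546739 -0.05520246  0.27985004] [-29.2  13.   37.2 107.7  -8.9  62.2   7. ]
```

View pics/w1.png

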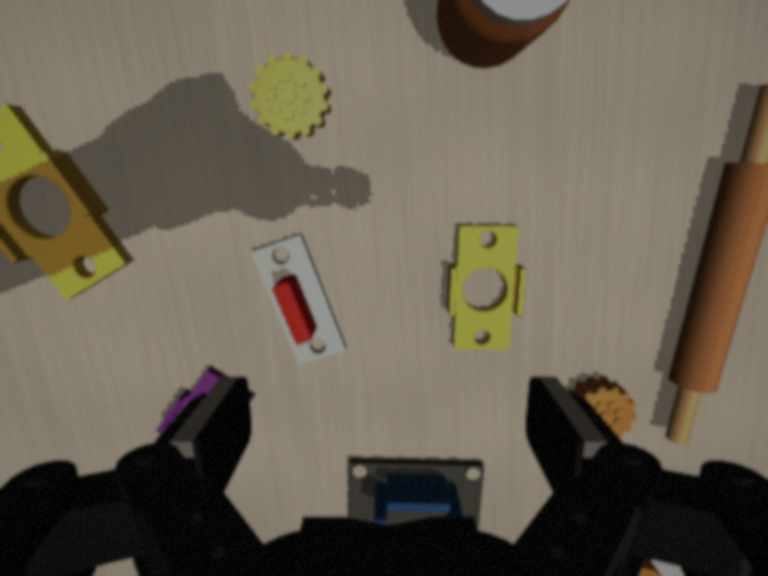

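View pics/w2.png

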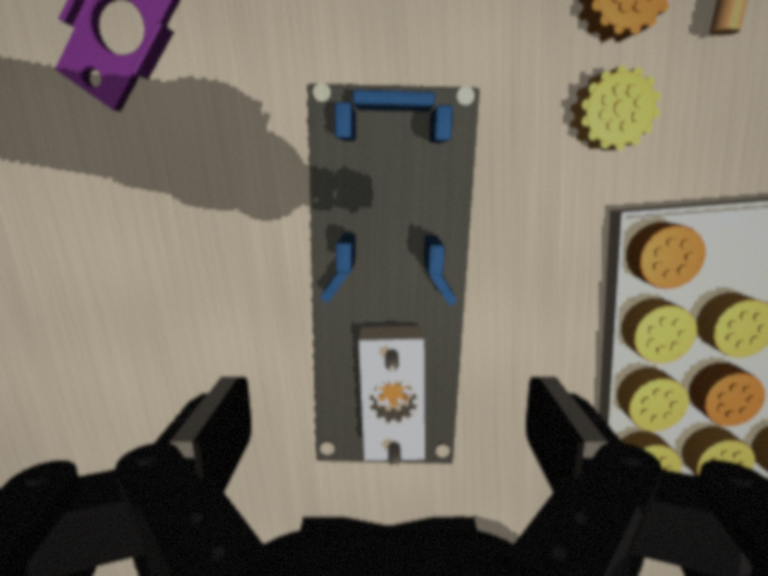

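w1 shows the topplate, with holes at (281,254) and (318,345), and the spacer, with holes at (487,239) and (482,337). w2 shows the nest, with the stop at (394,100) and rails at (345,250) and (436,250), and the mould at (392,400).

```bash
cat >> h.py <<'E'
from scipy.spatial.transform import Rotation as Ro
def rp(ci,uv,z):
    R=np.array(ci["R"]);C=-R.T@np.array(ci["t"]); f=192/np.tan(np.radians(ci["vertical_fov"]/2))
    uv=np.atleast_2d(uv).astype(float); d=np.c_[(uv-[ci["cx"],ci["cy"]])/f,np.ones(len(uv))]@R
    return C[:2]+d[:,:2]*((z-C[2])/d[:,2:])
def rect(ci,m,z):
    m=cv2.morphologyEx(m.astype(np.uint8),cv2.MORPH_OPEN,np.ones((3,3)))
    c=max(cv2.findContours(m,cv2.RETR_EXTERNAL,cv2.CHAIN_APPROX_NONE)[0],key=cv2.contourArea)[:,0]
    r=cv2.minAreaRect((rp(ci,c,z)*1000).astype(np.float32)); w,h=r[1]
    a=r[2] if w>h else r[2]+90   # direction of long side
    return np.round(r[0],1),np.round(r[1],1),round((a+90)%180-90,2)
def hsv(im):
    h=cv2.cvtColor(im,cv2.COLOR_RGB2HSV).astype(int);return h[...,0],h[...,1],h[...,2]
E
python3 - <<'E'
from h import *
import json
ci=camera_info("wrist");d=np.load("w2.npz");im,W=d["im"],d["W"];H,S,V=hsv(im)
nz=lambda a,b:(W[...,2]>a)&(W[...,2]<b)
m=nz(.006,.09);m[:,:200]=0;m[:,325:]=0;m[312:]=0
print("nest",rect(ci,m,.012))
w=nz(.041,.053)&(S<60);w[:,:220]=0;w[:,300:]=0;w[:215]=0;w[312:]=0
print("mould",rect(ci,w,.046), "n",w.sum())
b=(H>95)&(H<125)&(S>100)&(W[...,2]>.02);b[220:]=0
P=W[b];P=P[~np.isnan(P[:,0])];print("blue",len(P),P.mean(0))
n,l,st,c=cv2.connectedComponentsWithStats(b.astype(np.uint8))
for i in range(1,n):
    if st[i,4]>30:
        Q=W[l==i];zt=np.percentile(Q[:,2],90);T=l==i;T&=W[...,2]>zt-.006
        print(c[i]*1.5,st[i,4],"ztop",zt.round(3),"topmean",np.nanmean(W[T],0).round(4))
for uv in [(322,92),(466,96),(327,449),(443,451)]: print("screw",rp(ci,np.array(uv)/1.5,.012))
R2=np.array(ci["R"]);t2=np.array(ci["t"])
s=get_state();C2=-R2.T@t2;dt=np.array([0.52896826,0.30183364,0.27964438])-s["tcp_pos"]
c1=dict(ci);c1["t"]=-R2@(C2+dt)
d=np.load("w1.npz");im,W=d["im"],d["W"];H,S,V=hsv(im)
print("chk", np.nanmean(np.linalg.norm((W[100:200,100:250]-0)[...,:2]-np.array(rp(c1,np.stack(np.meshgrid(np.arange(100,250),np.arange(100,200)),-1).reshape(-1,2),0)).reshape(100,150,2),axis=-1)))
for n,a,b,z in(("spacer",(487,239),(482,337),.012),("plate",(281,254),(318,345),.010)):
    q=rp(c1,np.array([a,b])/1.5,z);v=q[0]-q[1];print(n,q.mean(0),"len",np.linalg.norm(v),"yaw",np.degrees(np.arctan2(v[1],v[0])))
y=(H>22)&(H<35)&(S>120);y[:,:290]=0;y[:,360:]=0;y[245:]=0;y[:130]=0;print("spacer",rect(c1,y,.014))
p=(W[...,2]>.004);p[:,:160]=0;p[:,240:]=0;p[:150]=0;p[247:]=0;print("plate",rect(c1,p,.010))
E
```

```text
nest (array([ 521.5, -102.1]), array([358.1, 139.2]), 84.15)
mould (array([ 518.5, -188.8]), array([121.5,  55.8]), 86.95) n 2679
blue 2100 [0.53269969 0.00550686 0.0575007 ]
[393.10596546  99.42150706] 637 ztop 0.058 topmean [0.5379 0.0608 0.0563]
[343.80398671 120.67774086] 301 ztop 0.068 topmean [0.5013 0.0478 0.0672]
[440.86057692 123.11538462] 312 ztop 0.069 topmean [0.572  0.0408 0.0674]
[340.38652482 264.58510638] 423 ztop 0.068 topmean [ 0.4908 -0.051   0.0671]
[437.00234192 266.83138173] 427 ztop 0.068 topmean [ 0.5618 -0.0583  0.0671]
screw [[0.48199261 0.07546753]]
screw [[0.59819833 0.06328002]]
screw [[ 0.44774148 -0.25538695]]
screw [[ 0.56437588 -0.2669374 ]]
chk 0.0008844918829024349
spacer [0.61314573 0.2562263 ] len 0.09219818180501774 yaw 85.97672356458703
plate [0.44419063 0.25822949] len 0.09208185252771199 yaw 104.11184398187524
spacer (array([609.8, 258.4]), array([113.5,  59.7]), 85.48)
plate (array([443.3, 256.9]), array([ 49.3, 116.3]), -75.61)
```

```bash
cat >> h.py <<'E'
O=np.array([.5314,-.006]);YAW=84.15
ax=np.array([np.cos(np.radians(YAW)),np.sin(np.radians(YAW))]);ay=np.array([-ax[1],ax[0]])
N=lambda x,y,z:list(O+x*ax+y*ay)+[z]
toN=lambda p:np.array([(np.array(p)[:2]-O)@ax,(np.array(p)[:2]-O)@ay])
D=[180,0,YAW]
def st(n):
    s=get_state();print(n,"t%.2f"%s["time_s"],"N",(toN(s["tcp_pos"])*1000).round(1),"z %.1f"%(s["tcp_pos"][2]*1e3),"F",np.round(s["ft_force"],1),"gap %.1f"%(s["finger_gap"]*1e3));return s
E
python3 - <<'E'
from h import *
manip.reach(N(-.183,-.0058,.10),D)
manip.movel(N(-.183,-.0058,.016),feed=.1);st("down")
manip.grasp();st("grip")
manip.movel(N(-.165,0,.016),feed=.06);st("aligned")
manip.movel(N(-.120,0,.016),feed=.06);st("slid")
manip.ungrasp()
manip.movel(N(-.120,0,.10),feed=.15)
manip.reach(N(-.205,0,.10),D);manip.grasp()
manip.movel(N(-.205,0,.022),feed=.12);st("behind")
manip.movel(N(-.188,0,.022),feed=.06);f0=np.array(st("pre")["ft_force"])
manip.movel(N(-.085,0,.022),feed=.05);st("pushing")
x=-.085
while x<-.060:
    x+=.001;manip.movel(N(x,0,.022),feed=.03);F=(np.array(get_state()["ft_force"])-f0)[:2]@ax
    if F<-14:break
st("end")
E
```

```text
down t5.22 N [-183.2   -6.3] z 16.5 F [ 0.2 -0.7  0.5] gap 85.5
grip t5.61 N [-183.    -6.5] z 17.0 F [-0.6  0.2  6.3] gap 55.4
aligned t6.08 N [-164.7   -1. ] z 17.0 F [ 0.8 -1.7  7. ] gap 55.3
slid t6.97 N [-120.3   -0.8] z 17.0 F [ 0.4 -3.6  7.7] gap 55.2
behind t10.09 N [-205.3   -0.4] z 22.4 F [ 0.1 -0.  -0.1] gap 0.1
pre t10.53 N [-187.    -0.2] z 22.2 F [ 0.7  0.1 -0.4] gap -0.1
pushing t12.73 N [-84.9  -0.4] z 22.1 F [-0.5  0.2 -0. ] gap -0.4
end t18.23 N [-69.   -0.3] z 22.2 F [ -1.3 -15.9   3. ] gap -0.3
```

Run:
```python
from h import *
import pickle
manip.movel(N(-.085,0,.022),feed=.1);manip.movel(N(-.085,0,.12),feed=.2);manip.ungrasp()
out={};tiles=[]
def look(n,p,yaw):
    manip.reach(p,[180,0,yaw]);manip.pause(.15);ci=camera_info("wrist");s=st(n);im,W=cloud("wrist")
    out[n]=(ci,im,W,s["tcp_pos"],s["orientation"]); tiles.append(cv2.resize(im[90:290,150:362,::-1],None,fx=1.85*2,fy=1.85*2,interpolation=cv2.INTER_CUBIC)[::,:])
look("mould",N(.05,0,.234),YAW)
a=np.radians(85.98);look("spacer",[.6131+.05*np.cos(a),.2562+.05*np.sin(a),.20],85.98)
pickle.dump(out,open("v.pkl","wb"))
for n,t in zip(out,tiles): cv2.imwrite(f"pics/v_{n}.png",cv2.resize(t,None,fx=.8,fy=.8))
print(t.shape)
```

```text
mould t20.92 N [48.   0.5] z 232.9 F [-0.4 -0.4 -0.7] gap 85.4
spacer t22.19 N [316.8 -53.9] z 201.0 F [ 0.9 -0.5  0.7] gap 85.7
(740, 784, 3)
```

View pics/v_mould.png

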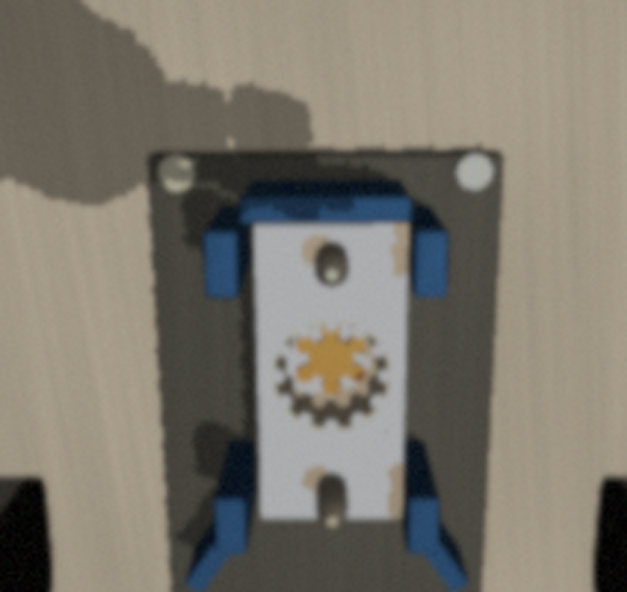

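View pics/v_spacer.png

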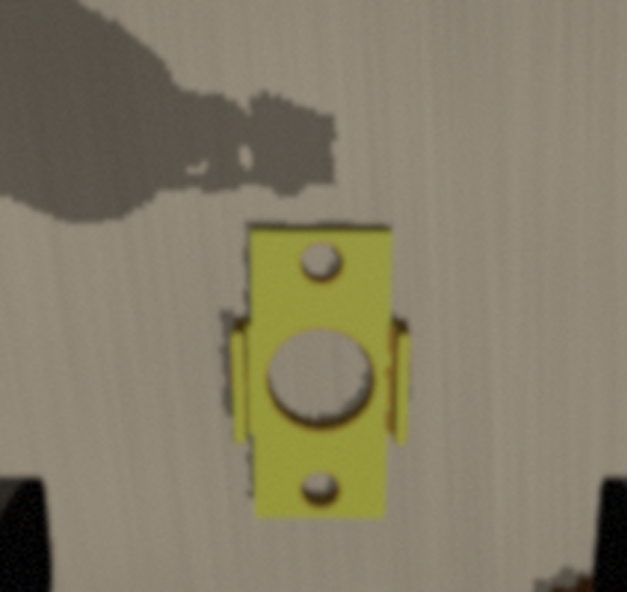

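v_mould shows the block between the rails against the stop: pin tops at about (332,272) and (332,521), block edges at rows 222 and 520. v_spacer shows holes at (321,262) and (320,488), edges at rows 228 and 518.

Run:
```python
from h import *
import pickle
o=pickle.load(open("v.pkl","rb"))
def P(n,pts,z): return rp(o[n][0],np.array(pts)/2.96+[150,90],z)
def tool(n,q):
    a=np.radians(o[n][4][2]);d=q-np.array(o[n][3])[:2];return np.c_[d@[np.cos(a),np.sin(a)],d@[-np.sin(a),np.cos(a)]]*1e3
def rpt(l,n,q):
    v=q[0]-q[1];print(l,"w",q.mean(0).round(4),"tool",tool(n,q).mean(0).round(1),"len",(1e3*np.linalg.norm(v)).round(1),"yaw",np.degrees(np.arctan2(v[1],v[0])).round(2),"N",(1e3*toN(q.mean(0))).round(1))
rpt("pins","mould",P("mould",[(332,273),(332,521)],.074))
rpt("block","mould",P("mould",[(330,222),(331.5,520)],.046))
ci,im,W=o["mould"][:3];H,S,V=hsv(im)
w=(W[...,2]>.040)&(W[...,2]<.052)&(S<60);print("blockrect",rect(ci,w,.046))
b=(H>95)&(H<125)&(S>100)&(W[...,2]>.063);Q=W[b];print("railtops",len(Q))
n,l,s_,c=cv2.connectedComponentsWithStats(b.astype(np.uint8));C=[]
for i in range(1,n):
    if s_[i,4]>40: q=rp(ci,c[i],.068)[0];C.append(q);print(c[i].round(),s_[i,4],(toN(q)*1e3).round(1))
rpt("sp holes","spacer",P("spacer",[(321.5,262),(320.5,488)],.012))
rpt("sp edges","spacer",P("spacer",[(320.5,228),(321,518)],.012))
ci,im,W=o["spacer"][:3];H,S,V=hsv(im);y=(H>22)&(H<35)&(S>120);y[270:]=0;print(rect(ci,y,.012))
print(o["mould"][4],o["spacer"][4])
```

```text
pins w [ 0.5341 -0.0031] tool [-44.8  -3. ] len 92.4 yaw 84.08 N [ 3.2 -2.4]
block w [ 0.5338 -0.0043] tool [-46.   -2.8] len 119.4 yaw 84.33 N [ 1.9 -2.2]
blockrect (array([534.2,  -4.4]), array([117.6,  57.5]), 84.1)
railtops 2017
[295. 178.] 243 [ 52.  -35.6]
[224. 178.] 258 [52.1 35.5]
[227. 267.] 214 [-47.1  36. ]
[292. 267.] 209 [-47.3 -35.5]
sp holes w [0.6136 0.257 ] tool [-46.8   0.3] len 91.2 yaw 85.45 N [270. -55.]
sp edges w [0.6135 0.2567] tool [-47.1   0.4] len 117.0 yaw 85.78 N [269.7 -54.9]
(array([612.6, 257.4]), array([115.8,  66.9]), 85.68)
[-1.79892311e+02  7.65952109e-02  8.39761194e+01] [ 1.79943741e+02 -1.18914246e-02  8.57835012e+01]
```

The block is home (x matches the rail centres within 0.5 mm). Next, the spacer.

```bash
cat >> h.py <<'E'
PIN=np.array([.5340,-.0037])
def goto(xy,z,feed=.1,tol=.0006):
    "movel with correction of the standing error"
    xy=np.array(xy);c=xy.copy();cz=z
    for k in range(3):
        manip.movel(list(c)+[cz],feed=feed);manip.pause(.15)
        p=np.array(get_state()["tcp_pos"]);e=xy-p[:2]
        if np.linalg.norm(e)<tol:break
        c=c+e;feed=.05
    return c
def lower(c,z0,z1,fz0,lim=8,step=.003):
    z=z0
    while z>z1:
        z=max(z1,z-step);manip.movel(list(c)+[z],feed=.04);F=get_state()["ft_force"][2]-fz0
        if F>lim:break
    st("lowered cmd %.1f dF %.1f"%(z*1e3,F));return z
def pick(xy,yaw,z):
    manip.reach(list(xy)+[z+.06],[180,0,yaw]);goto(xy,z+.02,.15);goto(xy,z);st("down");manip.grasp();s=st("grip")
    manip.movel(list(s["tcp_pos"][:2])+[z+.11],feed=.2);s2=st("lift");return s
E
python3 - <<'E'
from h import *
sp=np.array([.6135,.2570])
s=pick(sp,85.7,.000)
a=np.radians(85.7);u=np.array([np.cos(a),np.sin(a)])
off=(sp-np.array(s["tcp_pos"])[:2])@u;print("off along x",off)
tgt=PIN-off*ax
manip.reach(list(tgt)+[.11],D);c=goto(tgt,.085);f0=st("above")["ft_force"][2]
print((tgt-PIN)*1e3,c-tgt)
lower(c,.085,.066,f0)
E
```

```text
down t24.75 N [269.9 -55.1] z 0.0 F [0.  0.2 0.7] gap 84.9
grip t25.07 N [270.2 -55.5] z 0.8 F [0.  0.2 3.8] gap 64.6
lift t25.77 N [270.1 -54.4] z 108.9 F [ 0.3 -0.3 -1.3] gap 64.7
off along x -0.00022811460226224473
above t27.38 N [ 3.  -2.8] z 85.4 F [ 0.5 -0.2 -0.8] gap 64.5
[0.02325046 0.22692661] [0. 0.]
lowered cmd 66.0 dF 0.3 t29.13 N [ 2.8 -2.4] z 66.0 F [ 0.1  0.2 -0.5] gap 64.6
```

Run:
```python
from h import *
c=np.array(PIN)+np.array([0.02e-3,.23e-3])
z=lower(c,.066,.0445,-.8,lim=6,step=.002)
```

```text
lowered cmd 46.0 dF 6.8 t31.63 N [ 2.8 -2.7] z 46.7 F [-1.  -0.3  6. ] gap 64.5
```

Run:
```python
from h import *
import pickle
manip.ungrasp();manip.movel(list(PIN)+[.12],feed=.2);out={}
def look(n,p,yaw):
    manip.reach(p,[180,0,yaw]);manip.pause(.2);ci=camera_info("wrist");s=st(n);im,W=cloud("wrist")
    out[n]=(ci,im,W,s["tcp_pos"],s["orientation"]);return cv2.resize(im[90:290,150:362,::-1],None,fx=1.85,fy=1.85,interpolation=cv2.INTER_CUBIC)
A=look("mould",N(.05,0,.246),YAW)
a=np.radians(104.2);B=look("plate",[.4442+.05*np.cos(a),.2575+.05*np.sin(a),.198],104.2)
pickle.dump(out,open("v2.pkl","wb"));cv2.imwrite("pics/v2.png",np.hstack([A,B]));print(A.shape)
ci,im,W=out["mould"][:3];H,S,V=hsv(im);y=(H>22)&(H<35)&(S>120)&(W[...,2]>.03);y[270:]=0
P=W[y];n=toN(P[:,:2].reshape(-1,2)) if 0 else (P[:,:2]-O)@ax
for lo,hi in((-.06,-.025),(-.02,.02),(.025,.07)):
    k=(n>lo)&(n<hi)&(abs((P[:,:2]-O)@ay+.0024)<.022);print(k.sum(),np.median(P[k,2]))
print(rect(ci,y,.058),toN(P.mean(0)))
```

```text
mould t33.30 N [49.3  0.8] z 244.5 F [-0.6 -0.8 -0.4] gap 85.7
plate t34.66 N [299.  129.5] z 198.3 F [ 0.1 -0.4 -0.7] gap 85.2
(370, 392, 3)
817 0.057486660777016786
383 0.05736255570046076
1198 0.05749809285462729
(array([533.9,  -3.5]), array([116.3,  67.7]), 84.09) [ 0.0058696  -0.00207335]
```

View pics/v2.png

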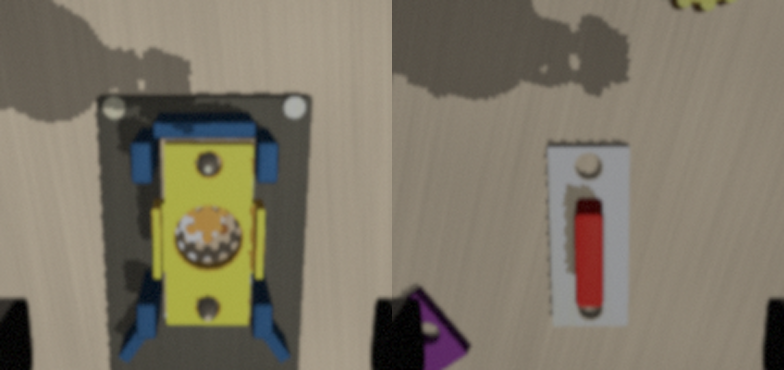

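The spacer is flush (top at 57.5 mm throughout). In the right half, the plate's edges are at rows 144 and 326 and its upper hole is at (588,165).

Run:
```python
from h import *
import pickle
o=pickle.load(open("v2.pkl","rb"))
P=lambda n,pts,z:rp(o[n][0],np.array(pts)/1.85+[150,90],z)
q=P("plate",[(197,144),(197.3,326)],.010);v=q[0]-q[1];yw=np.degrees(np.arctan2(v[1],v[0]));print(q.mean(0),np.linalg.norm(v),yw)
u=v/np.linalg.norm(v);h=P("plate",[(196.5,165)],.010)[0]-.046*u;print("via hole",h)
ci,im,W=o["plate"][:3];H,S,V=hsv(im);m=(W[...,2]>.005)&(W[...,2]<.06);m[:,:225]=0;m[:,300:]=0;m[:160]=0;m[272:]=0;print(rect(ci,m,.010))
g=((H<8)|(H>172))&(S>150)&(W[...,2]>.041);print("grip",rect(ci,g,.046))
q2=P("mould",[(209,141),(210,326)],.058);print("spacer on",q2.mean(0),np.linalg.norm(q2[0]-q2[1]))
```

```text
[0.44261666 0.25744986] 0.11752008184908334 103.9285520801977
via hole [0.4422432  0.25765239]
(array([442.4, 256.9]), array([ 47.9, 116.3]), -75.64)
grip (array([441.5, 258.2]), array([13.3, 54.5]), -75.88)
spacer on [ 0.53514977 -0.0039953 ] 0.11870477616924041
```

Run:
```python
from h import *
sp=np.array([.4424,.2573])
s=pick(sp,104.2,.016)
a=np.radians(104.2);u=np.array([np.cos(a),np.sin(a)])
off=(sp-np.array(s["tcp_pos"])[:2])@u;print("off along x",off)
tgt=PIN-off*ax
manip.reach(list(tgt)+[.13],D);c=goto(tgt,.102);f0=st("above")["ft_force"][2]
np.savez("c.npz",c=c,f0=f0)
lower(c,.102,.083,f0,lim=5)
```

```text
down t37.17 N [252.9 115.1] z 16.3 F [ 0.1 -0.1 -0.3] gap 85.5
grip t37.81 N [253.  115.2] z 16.2 F [-0.7 -0.4  3.1] gap 15.2
lift t38.51 N [252.7 116.2] z 125.1 F [-0.8  0.4 -2.6] gap 15.0
off along x -5.002114801546019e-05
above t40.17 N [ 2.8 -2.7] z 102.4 F [ 0.6 -0.3 -2. ] gap 15.2
lowered cmd 83.0 dF -0.4 t41.92 N [ 2.6 -2.4] z 83.0 F [-0.4 -0.1 -2.4] gap 15.0
```

Run:
```python
from h import *
d=np.load("c.npz")
lower(d["c"],.083,.072,float(d["f0"]),lim=5,step=.0015)
```

```text
lowered cmd 72.5 dF 18.7 t43.67 N [ 2.6 -2.7] z 74.2 F [-5.6 -0.5 16.7] gap 15.4
```

Run:
```python
from h import *
manip.movel(list(np.load("c.npz")["c"])+[.074],feed=.03);manip.ungrasp();manip.movel(list(PIN)+[.14],feed=.15)
manip.reach(N(.05,0,.26),D);manip.pause(.2);st("look");ci=camera_info("wrist");im,W=cloud("wrist")
cv2.imwrite("pics/fin.png",cv2.resize(im[90:290,150:362,::-1],None,fx=2.5,fy=2.5))
H,S,V=hsv(im);n=(W[...,:2]-O)@ax;m=(W[...,:2]-O)@ay+.0024
for lo,hi in((-.055,-.035),(.035,.06)):
  for a,b in((-.02,-.009),(.009,.02)):
    k=(n>lo)&(n<hi)&(m>a)&(m<b)&(S<80);print(lo,a,k.sum(),np.nanmedian(W[k,2]).round(4))
w=(W[...,2]>.060)&(W[...,2]<.075)&(S<60)
print(rect(ci,w,.068))
```

```text
look t45.98 N [49.3  0.8] z 258.6 F [-0.   1.1 -0.6] gap 85.5
-0.055 -0.02 152 0.0675
-0.055 0.009 140 0.0675
0.035 -0.02 297 0.0678
0.035 0.009 359 0.068
(array([533.8,  -3.1]), array([116.2,  47.8]), 84.17)
```

View pics/fin.png

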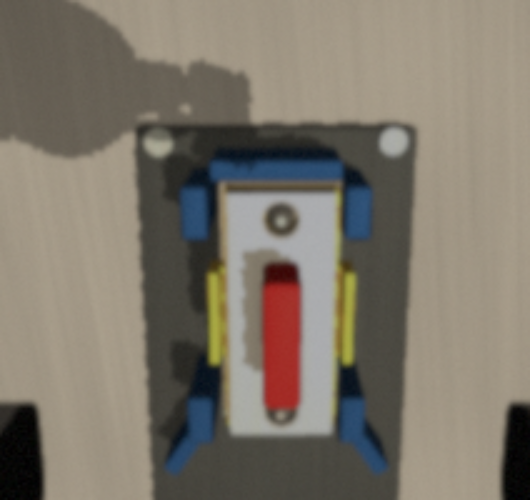

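```bash
python3 -c "
from h import *
print(order.finish_job())"
```

```text
the job is handed in; nothing more can be done
None
```

The job is handed in at about 46 s: the mould was measured home against the stop before the parts went on, and the spacer and then the pattern plate lie flush over its pins (tops within 1 mm of the right height). I did not check the bystanders' positions afterwards.

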